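Invert two rinsed bottles onto their drying pegs

TASK

Put the two rinsed square bottles that lie on the white mat to dry: turn each mouth down and slide its neck over its own peg on the rack, the large bottle on the thick peg and the small one on the free thin peg, until the mouth rests on the peg's seat. Lower them gently all the way rather than letting them drop, and leave the bottle already on the rack and the other things on the bench where they are.

Things in the scene. Friction and masses are not known exactly. Their poses are not given: they have to be found in the camera images.
- large_bottle_centre (a point): The larger of two empty uncapped amber glass bottles of square section lying on the mat: 48 x 48 mm, 116 mm long (square body 78 mm from the base, shoulder 16 mm, round neck 22 mm long, 28 mm outside, bore 22 mm into the hollow body). 0.13 kg. This point is on the long axis, 58 mm from base and mouth. +x runs from base to mouth, y and z square to the flat sides; it lies with +x level.
- large_bottle_mouth (a point): Centre of the large bottle's mouth rim, axes as the bottle's.
- small_bottle_centre (a point): The smaller square amber bottle on the mat: 40 x 40 mm, 96 mm long (square body 62 mm from the base, shoulder 12 mm, round neck 22 mm long, 21 mm outside, bore 15 mm into the hollow body). 0.075 kg. This point is on the long axis, 48 mm from base and mouth. +x runs from base to mouth, y and z square to the flat sides; it lies with +x level.
- small_bottle_mouth (a point): Centre of the small bottle's mouth rim, axes as the bottle's.
- thick_peg_seat (a point): The thick, tall drying peg, for the large bottle: a fixed upright white plastic rod 16 mm in diameter, 80 mm high above its seat, the top 9 mm tapering to a blunt point. This point is the centre of the flat seat (36 mm wide, 25 mm above the bench) on which the bottle's mouth rim rests; z is up.
- thin_peg_seat (a point): The free thin drying peg, for the small bottle: a fixed upright rod 9 mm in diameter, 60 mm high above its seat, tapering in the top 9 mm. This point is the centre of its flat seat (28 mm wide, 25 mm above the bench); z is up.
- rack: The drying rack: a fixed stainless drip tray 130 x 285 mm with a rim 16 mm high and three pegs in a row along its long middle line (its y axis), 92 mm apart; which peg stands where varies. Its x axis is square to the row and points more or less away from the robot. Origin at the centre of its underside.
- round_bottle: A round amber bottle (44 mm in diameter, 80 mm high) that already hangs mouth down on the rack's third peg, its top 105 mm above the bench. Left alone. Origin at the centre of its mouth.
- mat: White work mat, fixed, 260 x 340 x 2 mm, on which the bottles lie side by side; it is found left or right of the rack. Origin at the centre of its underside.
- jar: Flux jar, 40 mm in diameter, 38 mm high, on the mat beyond the bottles. Left alone. Origin at the centre of its underside.
- large_cap: Black screw cap of the large bottle, 33 mm in diameter, 20 mm high, on the mat on the robot's side of the bottles. Left alone. Origin at the centre of its underside.
- small_cap: Black screw cap of the small bottle, 25 mm in diameter, 17 mm high, on the mat on the robot's side of the bottles. Left alone. Origin at the centre of its underside.
- tweezers: Steel tweezers, 120 mm long, 7 mm thick, on the mat beyond the bottles. Left alone. Origin at the centre of its underside.
- screwdriver: Small screwdriver, 110 mm long, 11 mm thick, on the mat beyond the bottles. Left alone. Origin at the centre of its underside.
- bottle_brush: Bottle brush, 185 mm long, 22 mm thick, on the bench on the robot's side of the rack. Left alone. Origin at the centre of its underside.
- tip_cleaner: Pot of brass wool, 62 mm in diameter, 54 mm high, on the bench beyond the rack. Left alone. Origin at the centre of its underside.
Things that resemble listed ones, but are neither listed nor needed, are in the scene too. What is shaped like the part that bears large_bottle_centre but blue or purple is not meant.

How it is judged:
At the end, for the whole second after the job is handed in: Both square bottles hang mouth down on their pegs, large on thick and small on thin: mouth rim within 5 mm of the seat's height and 8 mm of its centre, bottle within 0.12 rad of upright-inverted, at rest and released (angle between each of large_bottle_centre, small_bottle_centre's own x axis and vertical above 3.02 rad and horizontal distance between large_bottle_mouth and thick_peg_seat below 0.008 m and z of large_bottle_mouth in the frame of thick_peg_seat below 0.005 m and linear speed of each of large_bottle, small_bottle below 0.02 m/s and angular speed of each of large_bottle, small_bottle below 0.15 rad/s and horizontal distance between small_bottle_mouth and thin_peg_seat below 0.008 m and z of small_bottle_mouth in the frame of thin_peg_seat below 0.005 m); the robot touches nothing.
It fails at once if a bottle is dropped or slammed down its peg (faster than 0.5 m/s while its mouth is below the peg's tip) ((horizontal distance between large_bottle_mouth and thick_peg_seat below 0.012 m and z of large_bottle_mouth in the frame of thick_peg_seat below 0.08 m and linear speed of large_bottle above 0.5 m/s) or (horizontal distance between small_bottle_mouth and thin_peg_seat below 0.012 m and z of small_bottle_mouth in the frame of thin_peg_seat below 0.06 m and linear speed of small_bottle above 0.5 m/s)).
It fails at once if the bottle already on the rack is shifted by more than 15 mm (distance of round_bottle from where it was at the start of the episode above 0.015 m).
It fails at once if another thing on the bench is shifted by more than 30 mm (distance of any of jar, large_cap, small_cap, tweezers, screwdriver, bottle_brush, tip_cleaner from where it was at the start of the episode above 0.03 m).
It also fails if it takes over 72 s, if anything falls off the work surface, if the arm or the gripper's body presses on something with over 40 N, if the wrist force passes 120 N, or if a joint passes its speed limit or range.

ROBOT

A 6-joint arm with a two-finger parallel gripper is mounted at the origin on the work surface. World frame = base frame: x ahead of the robot, y to its left, z up, the work surface at z = 0. Lengths are in m, angles in rad, forces in N, time in s.
With the tool pointing down it reaches from about 0.4 to 0.825 m from the base axis. Payload 7 kg.
Tool frame: the origin (TCP) lies on the mounting face of the last link; the fingertips stand arm.tcp_to_tips ahead of it and the grasp point (between the pads) lies 159 mm ahead of it (arm.tcp_to_tips is the distance from the TCP to the fingertips, in m); z points along the fingers, y is the direction in which the jaws open and shut (so a half turn about z gives the same grasp; the last joint's range is limited). The gripper opens to 88 mm and grips with 3 to 60 N. Pads are 19 mm wide; open, the fingers measure 130 mm over their backs; the gripper's body (78 mm by 193 mm) begins 47 mm behind the grasp point.
Start: joints at [-0.848, 0.359, 0.012, 0, -1.224, -0.288], TCP at [0.284, -0.612, 0.405] pointing down, gripper open.
Joint ranges: [-3.07, 3.07], [-1.43, 2.12], [-1.02, 1.25], [-3.03, 1.67], [-3.05, -0], [-3.03, 3.03]. Speed limits (rad/s): [2.39, 2.39, 3.01, 3.14, 3.14, 3.14].

INTERFACE

Orientations are given as [roll, pitch, yaw] about the fixed x, y, z axes, in that order (R = Rz(yaw) Ry(pitch) Rx(roll)).
In Python, from station import arm, cams, job_done, finder gives the robot as it stands.
- The arm moves only by the tool play_rows, never from a script. Its argument "targets" is a list that holds one entry, the list of rows, each a list of 4 numbers: the shift along the tool's x, y, z in m, then the turn about the tool's z in degrees. A call has 1 to 5 rows; each row is the pose to reach, as a shift and turn from the pose commanded when the call began, along the tool's axes at that moment; what a row does not reach only later rows make up. A row lasts 1/8 s, in which the tool goes at most 62.5 mm and 10.7 degrees, less where a joint would pass 70% of its speed; a pose out of reach is approached as far as the arm can. A call with a gripper value outside its range is refused whole. "grip" is the closure in counts, from 0 (fully open) to 255 (shut), set as the call begins (left out, the last holds). The fingers move at their own pace and stop on an object; "newtons" is the grip in N (left out, the last holds). Time passes only in rows, so rows that repeat a pose let the fingers close. It gives the time, the measured TCP pose, the force and the opening at its end, in the units of the state.
- arm.get_state(): the state, without advancing time (a new reading comes with each control period).
- cams.grab_frame(name): name is "side" or "top"; returns (picture, depth): 384x512x3 uint8, red, green, blue; 384x512 float32, m along the optical axis (not along the pixel's ray), 0 where there is no reading.
- cams.camera_params(name): a dict with "intrinsics" (3x3 intrinsics, pixels), "position" and "attitude" of the camera in the world. Camera axes: x right, y down, z forward; pixel columns grow to the right and rows downward; lengths in m; the calibration is good to about 2 mm. A picture is of the moment at which its call begins. camera_params takes no time and is no camera call.
- job_done(): hands the job in, once; it reports no verdict.
Trained networks look in the newest picture that a camera, given by its name, has taken for a name from the list of things; names that differ only in an ending like _2 or _b are one class to them, and where a whole thing is asked for, a point or a joint stands for the part that bears it (a point fixed in the world has none). Each returns a list of dicts, best first, with "score" (0 to 1); they miss things now and then, are a little off and sometimes report something else, mostly with a low value. They report only what shows in the picture. A call takes as long as a camera call. They do not tell look-alikes from the thing itself.
- finder.find_in(camera, query): "xyz" ([x, y, z] in m, in world coordinates, good to about 4 mm: the middle of the surface that is visible of it).
- finder.masks_of(camera, query): "mask" (384x512 bool, what is visible of it).
The state is a dict: "t": time; "q": joint angles; "qd": joint speeds; "joint_efforts": joint torques, N m; "eef_pos": TCP position; "ee_rot": TCP orientation; "force": force on the tool from outside, world axes, zero at the start; "moment": the same for the moment, N m; "width": finger opening in m.
Only numpy, scipy, OpenCV 4.12 (cv2) and the standard library are available. Lean on these libraries where they do the work, as an engineer would, in place of code of your own. Each camera call takes 0.05 s, during which the arm holds its last target. There are 200 camera calls.

## Working session

There is one attempt and no reset: what is moved stays moved. The work goes in short steps, Python scripts to look and compute and a tool call to move; the robot and the scene stay as the last step left them, time stands still between calls to the robot, and variables do not carry over. Pictures are saved under pics/ and viewed, about 8 in all and at most 12, crops included, and the job is handed in when it is done.

Besides the shell and the picture viewer there is one more tool, called after ">>>" by a JSON object that holds its "name" and its "arguments", one argument or row to a line. play_rows: Moves the arm, as the interface text tells. Its arguments: {"type":"object","properties":{"targets":{"type":"array","items":{"type":"array","items":{"type":"array","items":{"type":"number"}}}},"grip":{"type":"number"},"newtons":{"type":"number"}},"required":["targets"]}

```bash
mkdir -p pics; cat > h.py <<'E'
import numpy as np,cv2,json
from scipy.spatial.transform import Rotation as R
from station import arm,cams,job_done,finder
def cam(n):
    p=cams.camera_params(n);K=np.array(p["intrinsics"]);A=np.array(p["attitude"],float)
    M=A if A.shape==(3,3) else R.from_euler('xyz',A).as_matrix()
    return K,M,np.array(p["position"])
def cloud(n,d):
    K,M,t=cam(n);v,u=np.mgrid[:d.shape[0],:d.shape[1]]
    c=np.stack([(u-K[0,2])/K[0,0]*d,(v-K[1,2])/K[1,1]*d,d],-1)
    return c@M.T+t
def proj(n,P):
    K,M,t=cam(n);c=(np.atleast_2d(P)-t)@M;c=c@K.T
    return c[:,:2]/c[:,2:]
E
python3 - <<'E'
from h import *
print(arm.tcp_to_tips,arm.get_state())
for n in("top","side"):
    print(cams.camera_params(n))
    im,d=cams.grab_frame(n);cv2.imwrite(f"pics/{n}0.png",im[...,::-1]);np.save(f"{n}0.npy",d)
    for q in("large_bottle_centre","small_bottle_centre","large_bottle_mouth","small_bottle_mouth","thick_peg_seat","thin_peg_seat","rack","round_bottle"):
        print(n,q,[(np.round(r["xyz"],3).tolist(),round(r["score"],2),proj(n,r["xyz"])[0].round().tolist()) for r in finder.find_in(n,q)[:4]])
E
```

```text
0.1781 {'t': 0.0, 'q': array([-8.47903400e-01,  3.59406089e-01,  1.10583414e-02, -3.63862345e-04,
       -1.22410190e+00, -2.88110869e-01]), 'qd': array([-1.94009537e-03,  8.02744704e-04, -4.23244752e-04, -4.35071849e-05,
       -7.20504794e-04,  1.86407076e-03]), 'joint_efforts': array([ 2.81075936e-04, -5.82715631e+01,  2.93050700e+01,  6.99755743e+00,
        6.74096664e-03, -1.71473589e-04]), 'eef_pos': array([ 0.28424516, -0.61201937,  0.40370732]), 'ee_rot': array([ 3.13991028e+00, -1.41872363e-04, -2.70693440e+00]), 'force': array([ 0.62601335, -0.54065209, -0.12146651]), 'moment': array([ 0.00453188, -0.0012824 ,  0.03784296]), 'width': 0.08779354047826406}
{'intrinsics': array([[350.22980815,   0.        , 253.15444863],
       [  0.        , 350.22980815, 190.10009599],
       [  0.        ,   0.        ,   1.        ]]), 'position': array([0.41115681, 0.03995535, 1.0619672 ]), 'attitude': array([-3.07268161, -0.01621643, -1.56913516])}
top large_bottle_centre [([0.384, 0.414, 0.046], 0.92, [117.0, 224.0]), ([0.587, 0.274, 0.054], 0.84, [167.0, 153.0]), ([0.32, 0.234, 0.044
[... 1097 characters left out ...]
mall_bottle_centre [([0.575, 0.124, 0.039], 0.78, [210.0, 203.0]), ([0.594, 0.218, 0.001], 0.33, [188.0, 238.0])]
side large_bottle_mouth [([0.314, 0.252, 0.045], 0.97, [293.0, 279.0]), ([0.378, 0.43, 0.047], 0.8, [233.0, 346.0]), ([0.583, 0.284, 0.049], 0.77, [176.0, 251.0]), ([0.226, 0.404, 0.049], 0.71, [313.0, 363.0])]
side small_bottle_mouth [([0.572, 0.12, 0.04], 0.6, [212.0, 202.0])]
side thick_peg_seat [([0.613, -0.119, 0.028], 0.85, [235.0, 142.0]), ([0.491, 0.093, 0.018], 0.75, [246.0, 209.0])]
side thin_peg_seat [([0.59, -0.208, 0.027], 0.47, [253.0, 126.0])]
side rack [([0.59, -0.195, 0.005], 0.58, [251.0, 134.0])]
side round_bottle [([0.567, -0.291, 0.091], 0.74, [270.0, 96.0])]
```

```bash
python3 - <<'E'
import cv2
a=cv2.imread("pics/top0.png");cv2.imwrite("pics/a.png",cv2.resize(a,(800,600)))
a=cv2.imread("pics/side0.png")[70:330,130:400];cv2.imwrite("pics/b.png",cv2.resize(a,None,fx=2.3,fy=2.3,interpolation=3))
E
```

```text
(no output)
```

View pics/a.png

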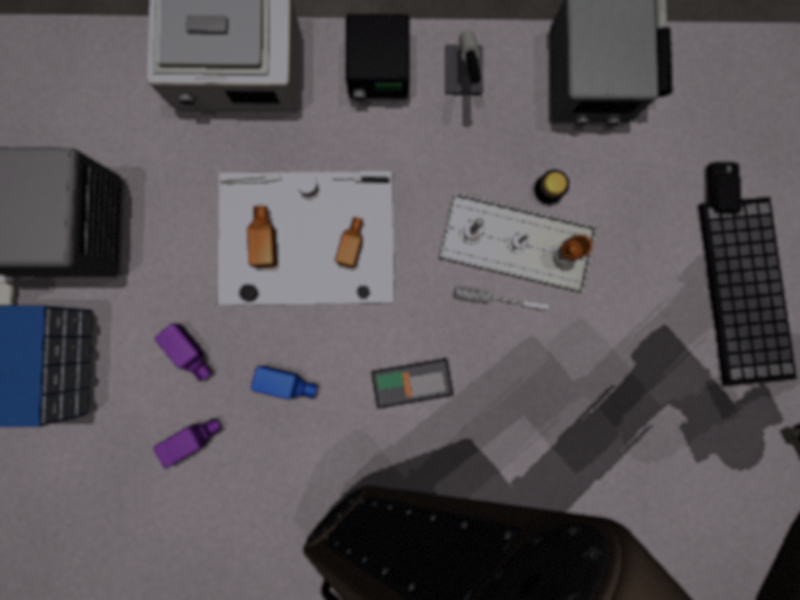

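View pics/b.png

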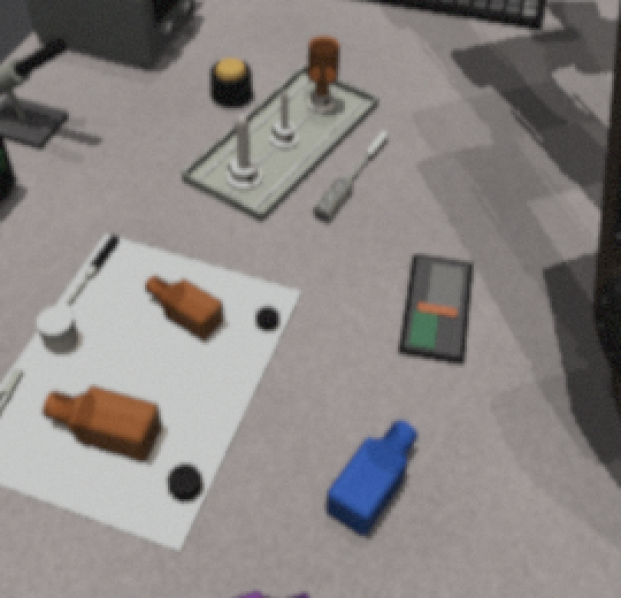

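In the top view (512x384 px): the amber large bottle is at (167,153) and the amber small one at (225,157), both mouth away from the robot. The look-alikes are blue at (180,246) and purple at (117,224) and (118,283), all off the mat. The thick peg is at (302,147), the thin peg at (331,154), and the round bottle at (369,158). The side crop confirms the amber pair.

```bash
cat > fit.py <<'E'
from h import *
def amber(n,im):
    h=cv2.cvtColor(im,cv2.COLOR_RGB2HSV);return (h[...,0]<18)&(h[...,1]>110)&(h[...,2]>40)
def bottle(n,im,d,c,r,top):
    P=cloud(n,d);m=amber(n,im)&(d>0)&(np.hypot(P[...,0]-c[0],P[...,1]-c[1])<r)&(P[...,2]>.01)
    return P[m]
E
python3 - <<'E'
from fit import *
for n in("top","side"):
    im=cv2.imread(f"pics/{n}0.png")[...,::-1].copy();d=np.load(f"{n}0.npy");P=cloud(n,d)
    for c,r,t in(((.585,.28),.09,.050),((.577,.113),.075,.042)):
        p=bottle(n,im,d,c,r,t);q=p[abs(p[:,2]-t)<.007]
        rect=cv2.minAreaRect((q[:,:2]*1000).astype(np.float32))
        allr=cv2.minAreaRect((p[:,:2]*1000).astype(np.float32))
        print(n,len(p),len(q),np.median(q[:,2]).round(4),rect,'all',allr)
    # pegs
    for c in((.61,-.12),(.59,-.208)):
        rr=np.hypot(P[...,0]-c[0],P[...,1]-c[1])
        s=P[(d>0)&(rr<.03)&(abs(P[...,2]-.025)<.006)]
        pg=P[(d>0)&(rr<.03)&(P[...,2]>.04)]
        print(n,'seat',len(s),s.mean(0).round(4),(s.min(0)+s.max(0))/2,np.ptp(s,axis=0),'peg',len(pg),pg.mean(0).round(4) if len(pg) else '',pg[:,2].max() if len(pg) else '')
    m=P[(d>0)&(abs(P[...,0]-.6)<.15)&(abs(P[...,1]-.2)<.1)];print('mat z',np.median(m[:,2]))
    # rack via tray edges and caps
    for q in("large_cap","small_cap","jar","tweezers","screwdriver","bottle_brush"):
        print(n,q,[(np.round(r["xyz"],3).tolist(),round(r["score"],2)) for r in finder.find_in(n,q)[:2]])
E
```

```text
top 507 430 0.0502 ((585.4221801757812, 275.2718200683594), (92.06671905517578, 45.91529846191406), 3.6784868240356445) all ((596.5474243164062, 275.987060546875), (114.3631362915039, 45.91529846191406), 3.6784868240356445)
top 307 273 0.0423 ((586.3802490234375, 108.38029479980469), (36.36918640136719, 90.69420623779297), 75.19412231445312) all ((586.947998046875, 108.23020935058594), (36.36918640136719, 91.86873626708984), 75.19412231445312)
top seat 78 [ 0.6088 -0.1225  0.0258] [ 0.61143431 -0.1262577   0.02486418] [0.03345761 0.03731609 0.0101758 ] peg 52 [ 0.6098 -0.1228  0.0846] 0.10807685261906586
top seat 60 [ 0.5899 -0.2126  0.0258] [ 0.59150209 -0.21454978  0.02453727] [0.02736531 0.0270762  0.01095322] peg 19 [ 0.5898 -0.2125  0.0706] 0.08685125098937951
mat z 0.0032918800172921925
top large_cap [([0.608, -0.119, 0.028], 0.53)]
top small_cap [([0.568, -0.298, 0.105], 0.23)]
top jar [([0.692, 0.194, 0.038], 0.73)]
top tweezers []
top screwdriver [([0.714, 0.074, 0.012], 0.63)]
top bottle_brush [([0.485, -0.137, 0.017], 0.77)]
side 934 607 0.0508 ((590.876708984375, 280.8930
[... 363 characters left out ...]
373291015625), 75.04247283935547)
side seat 79 [ 0.6111 -0.1192  0.0256] [ 0.61344982 -0.12509465  0.02506004] [0.03904191 0.0369102  0.01106246] peg 98 [ 0.6109 -0.12    0.0746] 0.1067208282467419
side seat 56 [ 0.5902 -0.2097  0.026 ] [ 0.59195239 -0.21328169  0.02504157] [0.02742929 0.02948237 0.01181871] peg 37 [ 0.5919 -0.2124  0.0649] 0.08612869362655962
mat z 0.0037624533511274594
side large_cap [([0.579, 0.289, 0.046], 0.72), ([0.492, 0.308, 0.025], 0.46)]
side small_cap [([0.49, 0.092, 0.016], 0.67), ([0.573, 0.123, 0.04], 0.48)]
side jar [([0.696, 0.203, 0.037], 0.56)]
side tweezers [([0.71, 0.312, 0.005], 0.72)]
side screwdriver []
side bottle_brush [([0.485, -0.13, 0.018], 0.49)]
```

```bash
cat >> h.py <<'E'
def mv(x,y,z,yaw_deg):
    "tool shift (mm) and turn (deg) to bring GRASP point to x,y,z"
    s=arm.get_state();M=R.from_euler('xyz',s["ee_rot"]).as_matrix();T=R.from_euler('xyz',[np.pi,0,np.radians(yaw_deg)]).as_matrix()
    D=M.T@(np.array([x,y,z+.159])-s["eef_pos"]);w=(M.T@T);a=np.degrees(np.arctan2(w[1,0],w[0,0]))
    print("t",round(s["t"],2),"grasp",(s["eef_pos"]-[0,0,.159]).round(4),"yaw",np.degrees(s["ee_rot"][2]).round(2),"F",s["force"].round(2),"w",round(s["width"],4),"-> shift mm",(D*1000).round(1),"turn",a.round(2))
E
python3 -c "
from h import *
mv(.5515,.276,.13,-176)"
```

```text
t 1.5 grasp [ 0.2843 -0.6122  0.2457] yaw -155.09 F [ 0.1  -1.2  -1.03] w 0.0876 -> shift mm [-616.5  693.   115.6] turn 20.91
```

>>> {"name": "play_rows", "arguments": {
  "targets": [
    [[-616,693,60,20.9],[-616,693,60,20.9],[-616,693,60,20.9],[-616,693,60,20.9],[-616,693,60,20.9]]
  ],
  "grip": 0
}}

```text
t: 2.12
eef_pos: [0.3742, -0.312, 0.3847]
ee_rot: [-3.141, 0.001, -3.072]
force: [1.4, 0.2, 0.0]
width: 0.0875
```

I passed millimetres where metres are meant. The per-row cap held, so the arm only moved the right way. I'll use metres from here.

```bash
python3 -c "
from h import *
mv(.5515,.276,.13,-176)"
```

```text
t 2.12 grasp [ 0.3742 -0.312   0.2257] yaw -176.0 F [1.39 0.16 0.03] w 0.0875 -> shift mm [-217.8  574.2   95.6] turn -0.0
```

>>> {"name": "play_rows", "arguments": {
  "targets": [
    [[-0.109,0.287,0.048,0],[-0.109,0.287,0.048,0],[-0.109,0.287,0.048,0],[-0.109,0.287,0.048,0],[-0.109,0.287,0.048,0]]
  ]
}}

```text
t: 2.75
eef_pos: [0.4628, -0.0177, 0.3368]
ee_rot: [3.141, 0.001, -3.071]
force: [2.0, -0.5, 0.6]
width: 0.0878
```

>>> {"name": "play_rows", "arguments": {
  "targets": [
    [[-0.109,0.287,0.048,0],[-0.109,0.287,0.048,0],[-0.109,0.287,0.048,0],[-0.109,0.287,0.048,0],[-0.109,0.287,0.048,0]]
  ]
}}

```text
t: 3.38
eef_pos: [0.5517, 0.2763, 0.2884]
ee_rot: [3.141, 0.001, -3.071]
force: [0.7, -0.8, 0.3]
width: 0.0874
```

```bash
python3 -c "
from h import *
mv(.5515,.276,.027,-176)"
```

```text
t 3.38 grasp [0.5517 0.2763 0.1294] yaw -175.96 F [ 0.67 -0.84  0.3 ] w 0.0874 -> shift mm [  0.2  -0.3 102.4] turn 0.04
```

>>> {"name": "play_rows", "arguments": {
  "targets": [
    [[0,0,0.05,0],[0,0,0.1,0],[0,0,0.102,0],[0,0,0.102,0],[0,0,0.102,0]]
  ]
}}

```text
t: 4.0
eef_pos: [0.5519, 0.2743, 0.1887]
ee_rot: [3.14, 0.002, -3.072]
force: [0.1, 1.3, 0.5]
width: 0.0872
```

>>> {"name": "play_rows", "arguments": {
  "targets": [
    [[0,0,0,0],[0,0,0,0],[0,0,0,0],[0,0,0,0],[0,0,0,0]]
  ],
  "grip": 255,
  "newtons": 4
}}

```text
t: 4.62
eef_pos: [0.5513, 0.2742, 0.1865]
ee_rot: [3.142, 0.0, -3.072]
force: [0.3, 1.0, 0.8]
width: 0.0483
```

>>> {"name": "play_rows", "arguments": {
  "targets": [
    [[0,0,0,0],[0,0,-0.01,0],[0,0,-0.02,0],[0,0,-0.03,0],[0,0,-0.04,0]]
  ]
}}

```text
t: 5.25
eef_pos: [0.5513, 0.2741, 0.2275]
ee_rot: [3.141, 0.0, -3.072]
force: [-0.3, 0.2, -1.1]
width: 0.0481
```

```bash
python3 - <<'E'
from h import *
im,d=cams.grab_frame("side");cv2.imwrite("pics/c.png",cv2.resize(im[140:330,60:290,::-1],None,fx=2.5,fy=2.5));mv(.5515,.276,.126,-176)
E
```

```text
t 5.3 grasp [0.5517 0.2744 0.0699] yaw -175.97 F [0.2  0.67 0.13] w 0.0478 -> shift mm [ -0.    1.7 -56.1] turn 0.03
```

View pics/c.png

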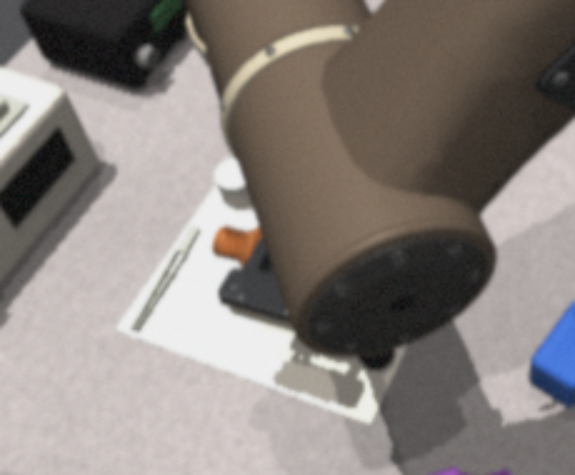

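The arm covers most of it. The neck shows at side px (155,237), so I'll read its height from depth.

```bash
cat >> fit.py <<'E'
def neck(c,r=.13):
    for n in("top","side"):
        im,d=cams.grab_frame(n);P=cloud(n,d)
        m=amber(n,im)&(d>0)&(np.hypot(P[...,0]-c[0],P[...,1]-c[1])<r)&(P[...,2]>.006)
        p=P[m];print(n,len(p), np.percentile(p,[0,10,50,90,100],axis=0).round(3).tolist() if len(p) else '')
E
python3 -c "
from fit import *
neck((.6,.275))"
```

```text
top 87 [[0.575, 0.234, 0.073], [0.624, 0.271, 0.079], [0.638, 0.279, 0.083], [0.651, 0.288, 0.087], [0.655, 0.291, 0.308]]
side 175 [[0.584, 0.273, 0.07], [0.613, 0.278, 0.075], [0.632, 0.289, 0.082], [0.649, 0.296, 0.092], [0.653, 0.324, 0.143]]
```

>>> {"name": "play_rows", "arguments": {
  "targets": [
    [[0,0,-0.01,0],[0,0,-0.02,0],[0,0,-0.03,0],[0,0,-0.03,0],[0,0,-0.03,0]]
  ],
  "newtons": 3
}}

```text
t: 6.02
eef_pos: [0.5512, 0.274, 0.2564]
ee_rot: [3.142, -0.0, -3.072]
force: [0.4, -0.1, -1.7]
width: 0.0481
```

```bash
python3 -c "
from fit import *
neck((.6,.275));mv(.5515,.276,.126,-176)"
```

```text
top 83 [[0.577, 0.235, 0.098], [0.628, 0.27, 0.102], [0.64, 0.277, 0.106], [0.651, 0.287, 0.109], [0.654, 0.289, 0.313]]
side 164 [[0.585, 0.269, 0.091], [0.615, 0.277, 0.099], [0.634, 0.287, 0.106], [0.649, 0.294, 0.116], [0.653, 0.33, 0.17]]
t 6.12 grasp [0.5511 0.274  0.0971] yaw -175.99 F [-0.38  0.81 -1.48] w 0.0484 -> shift mm [ -0.5   1.9 -28.9] turn 0.01
```

>>> {"name": "play_rows", "arguments": {
  "targets": [
    [[0,0,-0.05,0],[0,0,0.0,0],[0,0,-0.05,0],[0,0,0.0,0],[0,0,-0.05,0]]
  ]
}}

```text
t: 6.75
eef_pos: [0.5493, 0.2728, 0.2967]
ee_rot: [-3.131, -0.015, -3.073]
force: [1.4, 0.1, -0.5]
width: 0.0478
```

```bash
python3 -c "
from fit import *
neck((.6,.275));mv(.5515,.276,.126,-176)"
```

```text
top 40 [[0.514, 0.239, 0.146], [0.517, 0.247, 0.148], [0.518, 0.265, 0.152], [0.521, 0.281, 0.203], [0.521, 0.286, 0.21]]
side 6 [[0.543, 0.295, 0.101], [0.543, 0.295, 0.102], [0.546, 0.296, 0.106], [0.548, 0.297, 0.11], [0.548, 0.297, 0.11]]
t 6.85 grasp [0.5528 0.2751 0.1504] yaw -175.92 F [1.61 0.82 1.18] w 0.048 -> shift mm [ 1.3  0.9 24.4] turn 0.08
```

```bash
python3 -c "
from fit import *
neck((.55,.275));mv(.612,-.125,.27,-102.6)"
```

```text
top 43 [[0.52, 0.213, 0.159], [0.522, 0.244, 0.162], [0.524, 0.269, 0.165], [0.527, 0.283, 0.218], [0.53, 0.291, 0.224]]
side 12 [[0.542, 0.296, 0.1], [0.543, 0.297, 0.1], [0.546, 0.297, 0.107], [0.549, 0.298, 0.115], [0.551, 0.298, 0.116]]
t 6.95 grasp [0.5516 0.2743 0.1481] yaw -175.98 F [ 0.33 -0.65 -1.92] w 0.048 -> shift mm [ -32.5 -402.5 -122.3] turn -73.38
```

>>> {"name": "play_rows", "arguments": {
  "targets": [
    [[0,0,-0.03,0],[0,-0.02,-0.06,-3],[0,-0.05,-0.09,-9],[-0.005,-0.085,-0.11,-16],[-0.01,-0.12,-0.12,-23]]
  ],
  "newtons": 4
}}

```text
t: 7.58
eef_pos: [0.5695, 0.1541, 0.4274]
ee_rot: [3.141, 0.001, -2.666]
force: [0.9, 0.4, -1.6]
width: 0.0482
```

```bash
python3 -c "
from fit import *
mv(.612,-.125,.27,-102.6)"
```

```text
t 7.58 grasp [0.5695 0.1541 0.2684] yaw -152.73 F [ 0.88  0.45 -1.6 ] w 0.0482 -> shift mm [  90.1 -267.5   -1.8] turn -50.13
```

>>> {"name": "play_rows", "arguments": {
  "targets": [
    [[0.012,-0.036,0,-7],[0.025,-0.075,0,-15],[0.04,-0.118,0,-24],[0.055,-0.16,0,-33],[0.066,-0.195,0,-40]]
  ]
}}

```text
t: 8.2
eef_pos: [0.5991, -0.0503, 0.4259]
ee_rot: [3.141, -0.0, -1.968]
force: [0.9, 0.3, -0.7]
width: 0.0477
```

```bash
python3 -c "
from fit import *
mv(.612,-.125,.27,-102.6)"
```

```text
t 8.2 grasp [ 0.5991 -0.0503  0.2669] yaw -112.76 F [ 0.85  0.27 -0.66] w 0.0477 -> shift mm [ 63.9 -40.8  -3.2] turn -10.16
```

>>> {"name": "play_rows", "arguments": {
  "targets": [
    [[0.03,-0.02,0,-5],[0.05,-0.032,0,-8],[0.064,-0.041,-0.002,-10.2],[0.064,-0.041,-0.002,-10.2],[0.064,-0.041,-0.002,-10.2]]
  ]
}}

```text
t: 8.82
eef_pos: [0.6119, -0.1233, 0.428]
ee_rot: [3.141, 0.0, -1.795]
force: [-0.3, 0.3, -1.1]
width: 0.0478
```

```bash
python3 - <<'E'
from fit import *
mv(.612,-.125,.27,-102.6)
neck((.612,-.125))
o=[]
for n in("top","side"):
    im,d=cams.grab_frame(n);u,v=proj(n,[.612,-.125,.15])[0].astype(int);v=max(v,100)
    o.append(cv2.resize(im[v-90:v+90,u-75:u+75,::-1],(400,480)));print(n,u,v)
cv2.imwrite("pics/d.png",np.hstack(o))
E
```

```text
t 8.82 grasp [ 0.6119 -0.1233  0.269 ] yaw -102.83 F [-0.34  0.27 -1.12] w 0.0478 -> shift mm [ 1.7 -0.5 -1. ] turn -0.23
top 244 [[0.567, -0.149, 0.193], [0.584, -0.139, 0.231], [0.602, -0.1, 0.282], [0.628, -0.086, 0.357], [0.637, -0.078, 0.511]]
side 753 [[0.562, -0.137, 0.182], [0.592, -0.112, 0.202], [0.61, -0.098, 0.253], [0.63, -0.086, 0.292], [0.67, -0.076, 0.349]]
top 310 138
side 234 107
```

View pics/d.png

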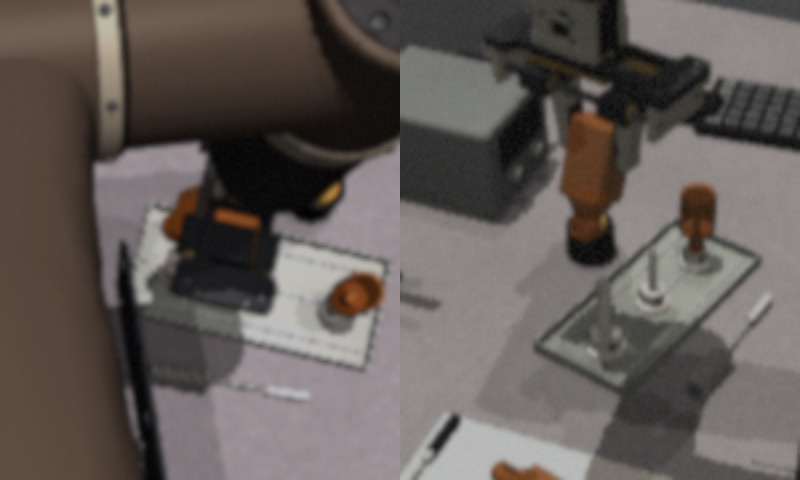

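```bash
cat >> fit.py <<'E'
from scipy.optimize import least_squares
from scipy.spatial.transform import Rotation as R
DIM={'L':(.116,.024,.078,.014),'S':(.096,.020,.062,.0105)}
def sdf(q,D):
    L,h,b,r=D; x=q[:,0]  # x from base
    d=np.abs(np.stack([x-b/2,q[:,1],q[:,2]],1))-[b/2,h,h]
    s1=np.linalg.norm(np.maximum(d,0),axis=1)+np.minimum(d.max(1),0)
    e=np.stack([np.hypot(q[:,1],q[:,2])-r,np.abs(x-(L+b)/2)-(L-b)/2],1)
    s2=np.linalg.norm(np.maximum(e,0),axis=1)+np.minimum(e.max(1),0)
    return np.minimum(s1,s2)
def hang(kind,n="side",dist=.012):
    "fit the hanging bottle; jaw axis from gripper yaw; returns mouth in camera n's world"
    D=DIM[kind];im,d=cams.grab_frame(n);s=arm.get_state();g=s["eef_pos"]-[0,0,.159];M=R.from_euler('xyz',s["ee_rot"]).as_matrix()
    P=cloud(n,d);m=amber(n,im)&(d>0)&(np.linalg.norm(P-g+[0,0,.05],axis=-1)<.09);p=P[m]
    t,j=M[:,0],M[:,1]
    def f(v):
        th,a,b,c=v; ax=np.array([0,0,-1])*np.cos(th)+t*np.sin(th); w=np.cross(ax,j)
        base=g+t*a+j*b-ax*c; q=p-base
        return ax,base,np.stack([q@ax,q@j,q@w],1)
    best=min((least_squares(lambda v:np.r_[sdf(f(v)[2],D)/.003,(v[1:]-[0,0,dist])/.004],[t0,0,0,dist],loss='soft_l1') for t0 in(-.5,-.2,0,.2,.5)),key=lambda r:r.cost)
    ax,base,_=f(best.x);mouth=base+ax*D[0]
    print(kind,n,len(p),"tilt",best.x[0].round(3),"off mm",(best.x[1:]*1e3).round(1),"rms",np.median(abs(sdf(f(best.x)[2],D))).round(4),"mouth",mouth.round(4),"ax",ax.round(3),"grasp",g.round(4),"t",round(s["t"],2),"F",s["force"].round(2),"w",round(s["width"],4))
    return mouth
def pegs():
    for n in("top","side"):
        P=cloud(n,np.load(f"{n}0.npy"))
        for k,c,r,h in(('thick',(.612,-.125),.008,.08),('thin',(.592,-.2145),.0045,.06)):
            p=P[(np.hypot(P[...,0]-c[0],P[...,1]-c[1])<.022)&(P[...,2]>.036)&(P[...,2]<.025+h-.01)]
            o=least_squares(lambda v:(np.hypot(p[:,0]-v[0],p[:,1]-v[1])-r)/.002,c,loss='soft_l1').x
            print(n,k,len(p),o.round(4))
E
python3 -c "
from fit import *
pegs();hang('L');hang('L','top')"
```

```text
top thick 27 [ 0.6128 -0.1252]
top thin 12 [ 0.5913 -0.2146]
side thick 84 [ 0.6129 -0.1255]
side thin 30 [ 0.5926 -0.2151]
L side 738 tilt -0.372 off mm [ 4.1  0.  19. ] rms 0.0009 mouth [ 0.619  -0.0926  0.1791] ax [ 0.08   0.354 -0.932] grasp [ 0.6121 -0.123   0.2695] t 9.07 F [-0.36  0.05 -0.89] w 0.0478
L top 176 tilt -0.367 off mm [ 3.9  0.8 19.7] rms 0.0006 mouth [ 0.6181 -0.093   0.1797] ax [ 0.079  0.35  -0.933] grasp [ 0.6122 -0.123   0.2696] t 9.12 F [ 0.57 -0.28 -0.53] w 0.0481
```

>>> {"name": "play_rows", "arguments": {
  "targets": [
    [[0,0,-0.05,0],[0,0,0.0,0],[0,0,-0.05,0],[0,0,0.0,0],[0,0,0.0,0]]
  ],
  "newtons": 3
}}

```text
t: 9.75
eef_pos: [0.611, -0.1231, 0.4252]
ee_rot: [3.135, -0.001, -1.794]
force: [0.5, -0.2, -0.9]
width: 0.0477
```

```bash
python3 -c "
from fit import *
hang('L');hang('L','top')"
```

```text
L side 740 tilt -0.359 off mm [ 5.   1.8 16. ] rms 0.0009 mouth [ 0.6167 -0.0935  0.1749] ax [ 0.078  0.343 -0.937] grasp [ 0.6118 -0.1234  0.2685] t 9.8 F [-0.26  0.23 -0.36] w 0.048
L top 173 tilt -0.356 off mm [ 4.6  0.8 17.8] rms 0.0005 mouth [ 0.618  -0.0944  0.1779] ax [ 0.077  0.34  -0.938] grasp [ 0.6123 -0.1235  0.27  ] t 9.85 F [ 0.52  0.4  -0.05] w 0.0479
```

```bash
python3 -c "
from fit import *
mv(.6075,-.1535,.205,-102.6);mv(.6075,-.1535,.187,-102.6)"
```

```text
t 9.85 grasp [ 0.6123 -0.1235  0.27  ] yaw -102.77 F [ 0.52  0.4  -0.05] w 0.0479 -> shift mm [30.3 -2.  65. ] turn -0.17
t 9.85 grasp [ 0.6123 -0.1235  0.27  ] yaw -102.77 F [ 0.52  0.4  -0.05] w 0.0479 -> shift mm [30.3 -2.  83. ] turn -0.17
```

>>> {"name": "play_rows", "arguments": {
  "targets": [
    [[0.01,-0.001,0,0],[0.02,-0.002,0.015,0],[0.03,-0.002,0.03,0],[0.03,-0.002,0.045,0],[0.03,-0.002,0.052,0]]
  ],
  "newtons": 4
}}

```text
t: 10.48
eef_pos: [0.6071, -0.1534, 0.3747]
ee_rot: [3.139, -0.0, -1.795]
force: [-0.3, 0.4, -1.0]
width: 0.0478
```

```bash
python3 -c "
from fit import *
hang('L');hang('L','top')
mv(.6075,-.1535,.187,-102.6)"
```

```text
L side 633 tilt -0.361 off mm [ 4.3  0.1 19.1] rms 0.001 mouth [ 0.6137 -0.1239  0.1246] ax [ 0.078  0.345 -0.936] grasp [ 0.6071 -0.1532  0.2153] t 10.53 F [-0.39 -0.74 -2.29] w 0.0477
L top 187 tilt -0.353 off mm [ 4.4  1.  18.5] rms 0.0006 mouth [ 0.6129 -0.1242  0.1247] ax [ 0.077  0.338 -0.938] grasp [ 0.6074 -0.1531  0.2162] t 10.57 F [ 0.88  1.01 -0.46] w 0.0478
t 10.57 grasp [ 0.6074 -0.1531  0.2162] yaw -102.78 F [ 0.88  1.01 -0.46] w 0.0478 -> shift mm [ 0.3 -0.3 29.2] turn -0.18
```

>>> {"name": "play_rows", "arguments": {
  "targets": [
    [[0,0,0.01,0],[0,0,0.02,0],[0,0,0.029,0],[-0.008,0,0.029,0],[-0.016,0,0.03,0]]
  ],
  "newtons": 4
}}

```text
t: 11.2
eef_pos: [0.6112, -0.1372, 0.3467]
ee_rot: [-3.141, -0.0, -1.794]
force: [-0.2, -0.6, -0.5]
width: 0.0479
```

```bash
python3 -c "
from fit import *
hang('L');hang('L','top')
mv(.613,-.1255,.187,-102.6)"
```

```text
L side 589 tilt -0.209 off mm [ 5.8 -0.  19.5] rms 0.0009 mouth [ 0.6146 -0.1225  0.0933] ax [ 0.046  0.202 -0.978] grasp [ 0.6115 -0.1364  0.1877] t 11.25 F [-0.07 -0.03 -0.91] w 0.0479
L top 85 tilt -0.203 off mm [ 4.5  0.3 19.4] rms 0.0005 mouth [ 0.6143 -0.122   0.0932] ax [ 0.044  0.197 -0.979] grasp [ 0.6114 -0.1367  0.1878] t 11.3 F [-0.29 -0.23 -1.47] w 0.0478
t 11.3 grasp [ 0.6114 -0.1367  0.1878] yaw -102.73 F [-0.29 -0.23 -1.47] w 0.0478 -> shift mm [-11.3   0.9   0.8] turn -0.13
```

>>> {"name": "play_rows", "arguments": {
  "targets": [
    [[-0.006,0.0,0.002,0],[-0.012,0,0.004,0],[-0.016,0,0.006,0],[-0.016,0,0.013,0],[-0.016,0,0.02,0]]
  ]
}}

```text
t: 11.92
eef_pos: [0.6145, -0.122, 0.3258]
ee_rot: [3.141, 0.0, -1.794]
force: [-0.1, -0.6, -0.8]
width: 0.0482
```

```bash
python3 -c "
from fit import *
hang('L');hang('L','top')
mv(.614,-.1206,.187,-102.6)"
```

```text
L side 513 tilt -0.057 off mm [ 5.8 -0.4 21.3] rms 0.001 mouth [ 0.6145 -0.1226  0.0711] ax [ 0.013  0.055 -0.998] grasp [ 0.6141 -0.122   0.1657] t 11.97 F [-0.5  -0.03 -1.7 ] w 0.0478
L top 41 tilt -0.063 off mm [ 0.6  0.  20. ] rms 0.0007 mouth [ 0.6153 -0.1168  0.0703] ax [ 0.014  0.061 -0.998] grasp [ 0.6141 -0.1221  0.1661] t 12.03 F [ 0.31 -0.2  -0.84] w 0.0478
t 12.03 grasp [ 0.6141 -0.1221  0.1661] yaw -102.81 F [ 0.31 -0.2  -0.84] w 0.0478 -> shift mm [ -1.4   0.5 -20.9] turn -0.21
```

>>> {"name": "play_rows", "arguments": {
  "targets": [
    [[-0.001,0.0,0.009,0],[-0.002,0,0.018,0],[-0.002,0,0.027,0],[-0.002,0,0.034,0],[-0.002,0,0.04,0]]
  ]
}}

```text
t: 12.65
eef_pos: [0.615, -0.1201, 0.2859]
ee_rot: [3.141, -0.0, -1.794]
force: [0.4, -1.7, 0.1]
width: 0.0481
```

```bash
python3 -c "
from fit import *
hang('L');hang('L')
mv(.614,-.1206,.12,-102.6)"
```

```text
L side 465 tilt -0.041 off mm [ 6.  -0.5 20.9] rms 0.0009 mouth [ 0.6147 -0.1222  0.0311] ax [ 0.009  0.04  -0.999] grasp [ 0.6147 -0.1201  0.1262] t 12.7 F [-0.18 -0.34 -1.49] w 0.0485
L side 458 tilt -0.046 off mm [ 6.2  0.1 19.3] rms 0.0009 mouth [ 0.6143 -0.1217  0.0301] ax [ 0.01   0.045 -0.999] grasp [ 0.6148 -0.1201  0.1266] t 12.75 F [-0.9  -0.97 -1.85] w 0.048
t 12.75 grasp [ 0.6148 -0.1201  0.1266] yaw -102.8 F [-0.9  -0.97 -1.85] w 0.048 -> shift mm [0.7 0.7 6.6] turn -0.2
```

>>> {"name": "play_rows", "arguments": {
  "targets": [
    [[0,0.0,0.003,0],[0,0,0.006,0],[0,0,0.008,0],[0,0,0.009,0],[0,0,0.009,0]]
  ]
}}

```text
t: 13.38
eef_pos: [0.6153, -0.1199, 0.2785]
ee_rot: [-3.14, 0.0, -1.794]
force: [-0.9, 0.3, 5.0]
width: 0.0483
```

```bash
python3 -c "
from fit import *
hang('L');hang('L')"
```

```text
L side 454 tilt -0.03 off mm [ 5.4 -0.2 22.7] rms 0.0008 mouth [ 0.6149 -0.1225  0.0263] ax [ 0.007  0.03  -1.   ] grasp [ 0.6153 -0.1199  0.1195] t 13.43 F [-2.41  1.64  6.25] w 0.0481
L side 454 tilt -0.03 off mm [ 5.4 -0.3 23.1] rms 0.0008 mouth [ 0.615  -0.1225  0.0266] ax [ 0.007  0.03  -1.   ] grasp [ 0.6153 -0.1199  0.1194] t 13.47 F [-1.18  1.04  6.04] w 0.0481
```

>>> {"name": "play_rows", "arguments": {
  "targets": [
    [[0,0.0,0,0],[0,0,0,0],[0,0,0,0],[0,0,-0.03,0],[0,0,-0.08,0]]
  ],
  "grip": 0
}}

```text
t: 14.1
eef_pos: [0.6145, -0.1201, 0.3563]
ee_rot: [3.137, -0.001, -1.794]
force: [1.5, 0.5, -0.8]
width: 0.0867
```

```bash
python3 -c "
from fit import *
mv(.5475,.121,.13,-195)"
```

```text
t 14.1 grasp [ 0.6145 -0.1201  0.1973] yaw -102.8 F [ 1.53  0.54 -0.79] w 0.0867 -> shift mm [-220.3  118.5   67.6] turn 92.2
```

>>> {"name": "play_rows", "arguments": {
  "targets": [
    [[-0.025,0.013,0,10],[-0.07,0.035,0,20],[-0.11,0.058,0,30],[-0.15,0.08,0,40],[-0.19,0.1,0,50]]
  ]
}}

```text
t: 14.72
eef_pos: [0.5589, 0.0887, 0.3576]
ee_rot: [3.142, 0.0, -2.672]
force: [0.5, 0.6, 0.7]
width: 0.0874
```

```bash
python3 -c "
from fit import *
mv(.5475,.121,.13,-195)
for n in('top','side'):
    im,d=cams.grab_frame(n);P=cloud(n,d);p=P[amber(n,im)&(d>0)&(np.hypot(P[...,0]-.613,P[...,1]+.125)<.05)&(P[...,2]>.1)]
    print(n,len(p),p[:,2].max() if len(p) else '', p.mean(0))
    if n=='side':
        q=bottle(n,im,d,(.587,.11),.075,.042);print(cv2.minAreaRect((q[:,:2]*1000).astype(np.float32)))
"
```

```text
t 14.72 grasp [0.5589 0.0887 0.1986] yaw -153.12 F [0.52 0.61 0.74] w 0.0874 -> shift mm [-4.4 34.  68.6] turn 41.88
top 336 0.14586513752109787 [ 0.61071875 -0.11778799  0.13801631]
side 228 0.14564121370017802 [ 0.59911185 -0.11181555  0.12824986]
((574.1198120117188, 114.67143249511719), (110.83795928955078, 55.80293655395508), 11.476061820983887)
```

>>> {"name": "play_rows", "arguments": {
  "targets": [
    [[-0.002,0.012,0.02,10.5],[-0.004,0.024,0.04,21],[-0.0045,0.034,0.06,31.5],[-0.0045,0.034,0.0686,41.9],[-0.0045,0.034,0.0686,41.9]]
  ]
}}

```text
t: 15.45
eef_pos: [0.5479, 0.1194, 0.2881]
ee_rot: [-3.14, -0.001, 2.887]
force: [0.6, -0.2, 0.4]
width: 0.0875
```

```bash
python3 -c "
from fit import *
mv(.5475,.121,.025,-195)"
```

```text
t 15.45 grasp [0.5479 0.1194 0.1291] yaw 165.43 F [ 0.55 -0.19  0.42] w 0.0875 -> shift mm [  0.7   1.6 104.1] turn 0.43
```

>>> {"name": "play_rows", "arguments": {
  "targets": [
    [[0,0.0015,0.05,0.4],[0,0.0015,0.095,0.4],[0,0.0015,0.104,0.4],[0,0.0015,0.104,0.4],[0,0.0015,0.104,0.4]]
  ]
}}

```text
t: 16.08
eef_pos: [0.5493, 0.1215, 0.1868]
ee_rot: [3.14, 0.002, 2.88]
force: [-0.7, 0.2, 0.8]
width: 0.0879
```

>>> {"name": "play_rows", "arguments": {
  "targets": [
    [[0,0,0,0],[0,0,0,0],[0,0,0,0],[0,0,0,0],[0,0,0,0]]
  ],
  "grip": 255,
  "newtons": 3
}}

```text
t: 16.7
eef_pos: [0.5484, 0.1211, 0.1849]
ee_rot: [-3.142, -0.0, 2.878]
force: [-0.6, -0.1, 0.1]
width: 0.043
```

>>> {"name": "play_rows", "arguments": {
  "targets": [
    [[0,0,-0.02,0],[0,0,-0.05,0],[0,0,-0.09,0],[0,0,-0.12,0],[0,0,-0.12,0]]
  ]
}}

```text
t: 17.32
eef_pos: [0.549, 0.1214, 0.3074]
ee_rot: [3.138, 0.003, 2.879]
force: [-0.7, -0.6, -1.3]
width: 0.0398
```

```bash
python3 -c "
from fit import *
neck((.59,.11),.1);mv(.55,.121,.15,-195)"
```

```text
top 0 
side 26 [[0.52, 0.111, 0.13], [0.541, 0.114, 0.134], [0.544, 0.123, 0.139], [0.546, 0.141, 0.171], [0.573, 0.179, 0.224]]
t 17.43 grasp [0.548  0.121  0.1456] yaw 164.9 F [-0.11  0.25 -1.17] w 0.0398 -> shift mm [-1.9  0.5 -4.4] turn -0.1
```

```bash
python3 -c "
from fit import *
hang('S',dist=.008);mv(.592,-.2148,.27,-102.6)"
```

```text
S side 27 tilt 1.628 off mm [ 6. -0.  2.] rms 0.0006 mouth [0.4515 0.1469 0.1505] ax [-0.964  0.26   0.059] grasp [0.5479 0.1209 0.145 ] t 17.48 F [ 0.64 -0.44 -0.66] w 0.0398
t 17.48 grasp [0.5479 0.1209 0.145 ] yaw 164.9 F [ 0.64 -0.44 -0.66] w 0.0398 -> shift mm [-129.9 -312.7 -124.9] turn -92.5
```

>>> {"name": "play_rows", "arguments": {
  "targets": [
    [[-0.005,-0.01,-0.03,-3],[-0.015,-0.035,-0.06,-10],[-0.03,-0.07,-0.095,-20],[-0.047,-0.11,-0.115,-30],[-0.065,-0.155,-0.125,-40]]
  ]
}}

```text
t: 18.1
eef_pos: [0.571, -0.0465, 0.4298]
ee_rot: [3.141, -0.0, -2.7]
force: [0.7, -0.9, -1.3]
width: 0.0397
```

```bash
python3 -c "
from fit import *
hang('S',dist=.008);mv(.592,-.2148,.27,-102.6)"
```

```text
S side 283 tilt 0.618 off mm [-52.2   2.    9. ] rms 0.0014 mouth [ 0.572  -0.0481  0.2008] ax [-0.521 -0.254 -0.814] grasp [ 0.5713 -0.0507  0.2716] t 18.15 F [ 1.62 -3.15  1.49] w 0.0403
t 18.15 grasp [ 0.5713 -0.0507  0.2716] yaw -153.98 F [ 1.62 -3.15  1.49] w 0.0403 -> shift mm [  53.4 -156.6    1.9] turn -51.38
```

>>> {"name": "play_rows", "arguments": {
  "targets": [
    [[0.01,-0.03,0,-10],[0.022,-0.065,0,-20],[0.034,-0.1,0,-30.5],[0.046,-0.135,0,-41],[0.053,-0.156,0.002,-51.4]]
  ]
}}

```text
t: 18.77
eef_pos: [0.5885, -0.2109, 0.4259]
ee_rot: [3.139, -0.0, -1.805]
force: [-0.0, 0.2, -1.1]
width: 0.0397
```

```bash
python3 - <<'E'
from fit import *
hang('S',dist=.008);mv(.592,-.2148,.27,-102.6)
im,d=cams.grab_frame("side");u,v=proj("side",[.592,-.2148,.15])[0].astype(int);v=max(v,90)
cv2.imwrite("pics/e.png",cv2.resize(im[v-90:v+110,u-100:u+100,::-1],(560,560)));print(u,v)
E
```

```text
S side 395 tilt -1.45 off mm [ 19.1   0.2 -20.3] rms 0.0011 mouth [ 0.6098 -0.1184  0.2522] ax [ 0.22   0.968 -0.122] grasp [ 0.5886 -0.2123  0.2664] t 18.82 F [ 1.34 -1.31  0.2 ] w 0.0399
t 18.82 grasp [ 0.5886 -0.2123  0.2664] yaw -102.83 F [ 1.34 -1.31  0.2 ] w 0.0399 -> shift mm [ 1.7 -3.9 -3.6] turn -0.23
253 91
```

View pics/e.png

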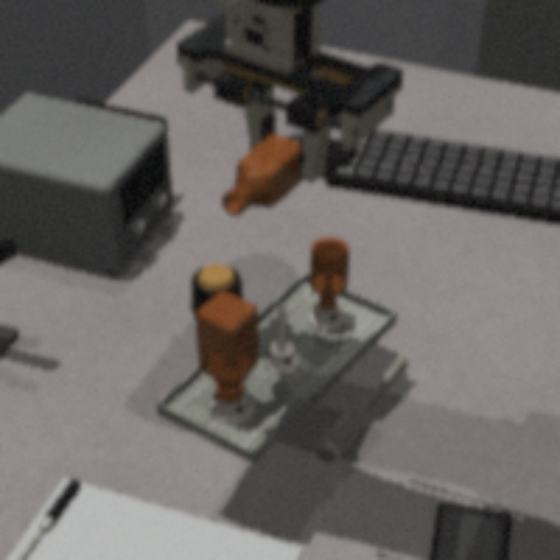

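```bash
sed -i 's/for t0 in(-.5,-.2,0,.2,.5)/for t0 in(-1.4,-1,-.5,-.2,0,.2,.5,1)/; s/+\[0,0,.05\],axis=-1)<.09/,axis=-1)<.13/; s#)/.004\]#)/.008]#' fit.py; python3 -c "
from fit import *
hang('S',dist=.01);hang('S','top',dist=.01);mv(.57,0,.2,-102.6)"
```

```text
S side 466 tilt -1.495 off mm [ 56.7   0.5 -54.2] rms 0.0011 mouth [ 0.6102 -0.1197  0.2552] ax [ 0.239  0.968 -0.077] grasp [ 0.5883 -0.2102  0.2667] t 18.93 F [-0.42  0.16 -0.08] w 0.04
S top 274 tilt -0.369 off mm [-33.    9.1  73. ] rms 0.003 mouth [ 0.5895 -0.1672  0.2458] ax [ 0.087  0.35  -0.933] grasp [ 0.5884 -0.2095  0.2672] t 18.98 F [-0.26 -0.22 -0.64] w 0.0397
t 18.98 grasp [ 0.5884 -0.2095  0.2672] yaw -103.92 F [-0.26 -0.22 -0.64] w 0.0397 -> shift mm [-199.    68.    67.3] turn -1.32
```

```bash
sed -i 's/,axis=-1)<.13)/,axis=-1)<.12)\&(P[...,2]>g[2]-.105)\&(P[...,2]<g[2]+.05)/; s#)/.008\]#)/.004]#' fit.py; python3 -c "
from fit import *
hang('S',dist=.01);hang('S','top',dist=.01);mv(.57,0,.2,-102.6)"
```

```text
S side 460 tilt -1.483 off mm [ 46.3   0.3 -44.9] rms 0.0011 mouth [ 0.6106 -0.1176  0.2554] ax [ 0.239  0.967 -0.088] grasp [ 0.5884 -0.209   0.2677] t 19.02 F [-0.34  0.02 -1.06] w 0.0401
S top 215 tilt 0.049 off mm [-28.4   0.2  12.5] rms 0.0009 mouth [ 0.5941 -0.1851  0.1847] ax [-0.012 -0.048 -0.999] grasp [ 0.5885 -0.2087  0.2681] t 19.07 F [ 0.24  0.45 -0.24] w 0.0399
t 19.07 grasp [ 0.5885 -0.2087  0.2681] yaw -103.81 F [ 0.24  0.45 -0.24] w 0.0399 -> shift mm [-198.3   67.6   68.2] turn -1.21
```

```bash
python3 -c "
from fit import *
mv(.5484,.1211,.13,-195)"
```

```text
t 19.07 grasp [ 0.5885 -0.2087  0.2681] yaw -103.81 F [ 0.24  0.45 -0.24] w 0.0399 -> shift mm [-310.7  117.4  138.3] turn 91.19
```

>>> {"name": "play_rows", "arguments": {
  "targets": [
    [[-0.03,0.01,0,9],[-0.07,0.027,0,19],[-0.115,0.044,0.0,29],[-0.16,0.06,0,39],[-0.2,0.076,0,49]]
  ]
}}

```text
t: 19.7
eef_pos: [0.5612, 0.0054, 0.4281]
ee_rot: [3.142, 0.001, -2.671]
force: [1.2, 0.4, -1.4]
width: 0.0399
```

```bash
python3 -c "
from fit import *
mv(.5484,.1211,.1,-195)"
```

```text
t 19.7 grasp [0.5612 0.0054 0.2691] yaw -153.03 F [ 1.2   0.4  -1.41] w 0.0399 -> shift mm [-40.9 108.9 169.1] turn 41.97
```

>>> {"name": "play_rows", "arguments": {
  "targets": [
    [[-0.01,0.028,0.03,10],[-0.02,0.056,0.07,20.5],[-0.03,0.084,0.11,31],[-0.041,0.109,0.15,42],[-0.041,0.109,0.169,42]]
  ]
}}

```text
t: 20.32
eef_pos: [0.5472, 0.1209, 0.2568]
ee_rot: [-3.14, -0.002, 2.883]
force: [0.7, -0.8, -0.7]
width: 0.0398
```

```bash
python3 -c "
from fit import *
neck((.59,.11),.1)
mv(.5484,.1211,.027,-195)"
```

```text
top 0 
side 7 [[0.538, 0.104, 0.086], [0.539, 0.112, 0.086], [0.542, 0.124, 0.087], [0.544, 0.13, 0.09], [0.544, 0.132, 0.091]]
t 20.43 grasp [0.5471 0.1195 0.0977] yaw 165.34 F [-0.81 -0.6  -0.44] w 0.0399 -> shift mm [-1.1  2.  70.7] turn 0.34
```

>>> {"name": "play_rows", "arguments": {
  "targets": [
    [[-0.001,0.002,0.02,0.3],[-0.001,0.002,0.04,0.3],[-0.001,0.002,0.055,0.3],[-0.001,0.002,0.064,0.3],[-0.001,0.002,0.068,0.3]]
  ]
}}

```text
t: 21.05
eef_pos: [0.5499, 0.1204, 0.1909]
ee_rot: [3.142, 0.0, 2.88]
force: [-0.9, -0.0, -0.3]
width: 0.0397
```

>>> {"name": "play_rows", "arguments": {
  "targets": [
    [[0,0,0,0],[0,0,0,0],[0,0,0,0],[0,0,-0.03,0],[0,0,-0.08,0]]
  ],
  "grip": 0
}}

```text
t: 21.68
eef_pos: [0.5493, 0.1201, 0.2705]
ee_rot: [-3.139, -0.003, 2.88]
force: [1.2, -0.1, 0.2]
width: 0.084
```

>>> {"name": "play_rows", "arguments": {
  "targets": [
    [[0.04,0.04,-0.05,0],[0.1,0.1,-0.05,0],[0.15,0.15,-0.05,0],[0.15,0.15,-0.05,0],[0.15,0.15,-0.05,0]]
  ]
}}

```text
t: 22.3
eef_pos: [0.4425, 0.3062, 0.3215]
ee_rot: [3.14, 0.0, 2.884]
force: [0.2, 0.0, 0.3]
width: 0.0877
```

```bash
python3 - <<'E'
from fit import *
mv(.5484,.1211,.13,-195)
for n in("top","side"):
    im,d=cams.grab_frame(n);p=bottle(n,im,d,(.587,.11),.08,.042);q=p[abs(p[:,2]-.042)<.007]
    cv2.imwrite(f"pics/f{n}.png",im[...,::-1])
    print(n,len(p),len(q),cv2.minAreaRect((p[:,:2]*1000).astype(np.float32)),cv2.minAreaRect((q[:,:2]*1000).astype(np.float32)))
E
```

```text
t 22.3 grasp [0.4425 0.3062 0.1625] yaw 165.22 F [0.21 0.   0.34] w 0.0877 -> shift mm [-149.6 -152.    32.4] turn 0.22
top 306 272 ((589.3541259765625, 107.91980743408203), (36.367061614990234, 92.57940673828125), 75.42623901367188) ((588.2040405273438, 108.21882629394531), (36.367061614990234, 90.20256805419922), 75.42623901367188)
side 0 0 ((0.0, 0.0), (0.0, 0.0), 0.0) ((0.0, 0.0), (0.0, 0.0), 0.0)
```

```bash
python3 -c "
from fit import *
mv(.553,.119,.1,-194.6)"
```

```text
t 22.4 grasp [0.4434 0.3043 0.1621] yaw 165.09 F [ 0.58  0.21 -0.04] w 0.0874 -> shift mm [-153.6 -150.8   62.1] turn -0.31
```

>>> {"name": "play_rows", "arguments": {
  "targets": [
    [[-0.04,-0.04,0,0],[-0.08,-0.08,0,0],[-0.12,-0.12,0,0],[-0.1536,-0.151,0.03,-0.3],[-0.1536,-0.151,0.062,-0.3]]
  ]
}}

```text
t: 23.02
eef_pos: [0.5545, 0.1145, 0.2584]
ee_rot: [3.141, 0.001, 2.88]
force: [0.0, -0.9, -0.2]
width: 0.0876
```

```bash
python3 -c "
from fit import *
mv(.553,.119,.025,-194.6)"
```

```text
t 23.02 grasp [0.5545 0.1145 0.0994] yaw 164.99 F [ 0.05 -0.89 -0.21] w 0.0876 -> shift mm [ 2.6  3.9 74.4] turn -0.41
```

>>> {"name": "play_rows", "arguments": {
  "targets": [
    [[0,0,0,0],[0,0,0.04,0],[0,0,0.065,0],[0,0,0.0745,0],[0,0,0.0745,0]]
  ]
}}

```text
t: 23.65
eef_pos: [0.5533, 0.1187, 0.1851]
ee_rot: [3.142, 0.0, 2.886]
force: [-0.1, 0.7, 0.2]
width: 0.0876
```

>>> {"name": "play_rows", "arguments": {
  "targets": [
    [[0,0,0,0],[0,0,0,0],[0,0,0,0],[0,0,0,0],[0,0,0,0]]
  ],
  "grip": 255,
  "newtons": 3
}}

```text
t: 24.28
eef_pos: [0.553, 0.1184, 0.1845]
ee_rot: [3.142, 0.0, 2.885]
force: [0.1, -0.9, -0.0]
width: 0.0434
```

>>> {"name": "play_rows", "arguments": {
  "targets": [
    [[0,0,-0.02,0],[0,0,-0.05,0],[0,0,-0.09,0],[0,0,-0.1,0],[0,0,-0.1,0]]
  ]
}}

```text
t: 24.9
eef_pos: [0.5529, 0.1184, 0.2847]
ee_rot: [3.141, 0.001, 2.885]
force: [0.1, 0.4, -0.5]
width: 0.0402
```

>>> {"name": "play_rows", "arguments": {
  "targets": [
    [[0,0,-0.06,0],[0,0,0,0],[0,0,-0.06,0],[0,0,0,0],[0,0,-0.06,0]]
  ]
}}

```text
t: 25.52
eef_pos: [0.5496, 0.1171, 0.3294]
ee_rot: [-3.123, -0.022, 2.883]
force: [0.5, 0.5, -0.3]
width: 0.0398
```

```bash
python3 -c "
from fit import *
neck((.59,.11),.12);mv(.592,-.2148,.27,-102.6)"
```

```text
top 0 
side 163 [[0.51, 0.068, 0.167], [0.534, 0.105, 0.173], [0.541, 0.122, 0.182], [0.548, 0.138, 0.189], [0.571, 0.168, 0.268]]
t 25.62 grasp [0.5546 0.119  0.1867] yaw 165.38 F [1.62 0.84 1.07] w 0.0403 -> shift mm [-120.6 -313.6  -82.8] turn -92.02
```

>>> {"name": "play_rows", "arguments": {
  "targets": [
    [[-0.005,-0.01,-0.03,-8],[-0.015,-0.035,-0.06,-18],[-0.03,-0.07,-0.083,-28],[-0.047,-0.11,-0.083,-38],[-0.06,-0.15,-0.083,-48]]
  ]
}}

```text
t: 26.25
eef_pos: [0.5732, -0.043, 0.4265]
ee_rot: [3.141, -0.0, -2.554]
force: [0.2, -0.4, -0.8]
width: 0.04
```

```bash
python3 -c "
from fit import *
hang('S',dist=.011);mv(.592,-.2148,.27,-102.6)"
```

```text
S side 337 tilt -0.849 off mm [ 9.   1.5 -3. ] rms 0.0009 mouth [ 0.626  -0.0083  0.2017] ax [ 0.62   0.423 -0.663] grasp [ 0.5729 -0.0464  0.2673] t 26.3 F [ 0.53 -1.95  0.31] w 0.0399
t 26.3 grasp [ 0.5729 -0.0464  0.2673] yaw -145.67 F [ 0.53 -1.95  0.31] w 0.0399 -> shift mm [  79.2 -149.8   -2.6] turn -43.07
```

>>> {"name": "play_rows", "arguments": {
  "targets": [
    [[0,0,-0.06,0],[0,0,0,0],[0,0,-0.06,0],[0,0,0,0],[0,0,0,0]]
  ]
}}

```text
t: 26.92
eef_pos: [0.5716, -0.0419, 0.4227]
ee_rot: [3.137, -0.007, -2.561]
force: [-0.1, -0.6, -0.0]
width: 0.0404
```

```bash
python3 -c "
from fit import *
hang('S',dist=.011);hang('S','top',dist=.011);mv(.592,-.2148,.27,-102.6)"
```

```text
S side 330 tilt -0.698 off mm [15.1  0.3 -7.6] rms 0.0009 mouth [ 0.6156 -0.0134  0.187 ] ax [ 0.537  0.353 -0.769] grasp [ 0.5727 -0.0419  0.2666] t 26.98 F [ 0.6  -0.86  0.37] w 0.04
S top 6 tilt -0.745 off mm [-2.   0.   7.6] rms 0.0007 mouth [ 0.6251 -0.0079  0.2033] ax [ 0.567  0.372 -0.736] grasp [ 0.5734 -0.0419  0.2684] t 27.02 F [ 1.05 -0.04  0.41] w 0.0398
t 27.02 grasp [ 0.5734 -0.0419  0.2684] yaw -146.68 F [ 1.05 -0.04  0.41] w 0.0398 -> shift mm [  79.4 -154.7   -1.4] turn -44.08
```

>>> {"name": "play_rows", "arguments": {
  "targets": [
    [[0.0,0,-0.062,0],[0,0,0,0],[0,0,-0.062,0],[0,0,0,0],[0,0,-0.06,0]]
  ]
}}

```text
t: 27.65
eef_pos: [0.5661, -0.0428, 0.4718]
ee_rot: [3.127, -0.03, -2.561]
force: [3.4, -0.3, -0.2]
width: 0.04
```

>>> {"name": "play_rows", "arguments": {
  "targets": [
    [[0,0,0.06,0],[0,0,0,0],[0,0,0.06,0],[0,0,0.06,0],[0,0,0.06,0]]
  ]
}}

```text
t: 28.28
eef_pos: [0.5739, -0.0419, 0.4298]
ee_rot: [-3.14, 0.002, -2.56]
force: [0.6, -0.1, -0.5]
width: 0.0398
```

```bash
python3 -c "
from fit import *
hang('S',dist=.011);hang('S',dist=.011);mv(.592,-.2148,.27,-102.6)"
```

```text
S side 313 tilt -0.503 off mm [ 9.4 -1.2 -2.3] rms 0.0008 mouth [ 0.6064 -0.022   0.185 ] ax [ 0.403  0.265 -0.875] grasp [ 0.574  -0.0418  0.271 ] t 28.32 F [-0.03 -0.36  0.15] w 0.0398
S side 308 tilt -0.498 off mm [ 8.3 -1.6 -1.5] rms 0.0009 mouth [ 0.6068 -0.0221  0.1853] ax [ 0.399  0.262 -0.877] grasp [ 0.5739 -0.0418  0.2709] t 28.38 F [ 0.23 -0.29 -0.9 ] w 0.04
t 28.38 grasp [ 0.5739 -0.0418  0.2709] yaw -146.67 F [ 0.23 -0.29 -0.9 ] w 0.04 -> shift mm [  79.9 -154.5    0.9] turn -44.07
```

```bash
python3 -c "
from fit import *
mv(.5836,-.2523,.272,-102.6)"
```

```text
t 28.38 grasp [ 0.5739 -0.0418  0.2709] yaw -146.67 F [ 0.23 -0.29 -0.9 ] w 0.04 -> shift mm [ 107.5 -181.2   -1.1] turn -44.07
```

>>> {"name": "play_rows", "arguments": {
  "targets": [
    [[0.012,-0.02,0,-6],[0.035,-0.059,0,-16],[0.06,-0.1,0,-26],[0.085,-0.14,0,-36],[0.1,-0.17,0,-42]]
  ],
  "newtons": 4
}}

```text
t: 29.0
eef_pos: [0.583, -0.2409, 0.4293]
ee_rot: [-3.139, -0.0, -1.823]
force: [0.7, -0.1, -0.2]
width: 0.0399
```

>>> {"name": "play_rows", "arguments": {
  "targets": [
    [[0.004,-0.007,0,-2],[0.004,-0.007,0,-2],[0.004,-0.007,0,-2],[0.004,-0.007,0,-2],[0.004,-0.007,0,-2]]
  ]
}}

```text
t: 29.62
eef_pos: [0.5886, -0.244, 0.4277]
ee_rot: [-3.141, 0.0, -1.792]
force: [0.7, -0.5, -1.3]
width: 0.0402
```

```bash
python3 -c "
from fit import *
for k in range(2): m=hang('S',dist=.011);hang('S','top',dist=.011)
g=arm.get_state()['eef_pos']-[0,0,.159]
mv(.5836,-.2523,.272,-102.6)
T=g+np.array([.592,-.2148,0])-m;mv(T[0],T[1],g[2]-m[2]+.1,-102.6)"
```

```text
S side 416 tilt -0.502 off mm [ 9.2 -0.2 -0.9] rms 0.0011 mouth [ 0.597  -0.2076  0.1837] ax [ 0.105  0.47  -0.877] grasp [ 0.5886 -0.2441  0.2687] t 29.68 F [ 0.08 -0.59 -1.29] w 0.0398
S top 36 tilt -0.442 off mm [8.  1.8 1.2] rms 0.0007 mouth [ 0.594  -0.212   0.1829] ax [ 0.094  0.417 -0.904] grasp [ 0.5886 -0.2442  0.2686] t 29.73 F [ 0.52 -0.53 -1.44] w 0.0399
S side 414 tilt -0.509 off mm [ 9.9 -0.1 -0.7] rms 0.0011 mouth [ 0.5969 -0.2079  0.1841] ax [ 0.107  0.475 -0.873] grasp [ 0.5886 -0.2442  0.2685] t 29.77 F [-0.15  0.1  -0.71] w 0.04
S top 37 tilt -0.42 off mm [8.1 0.8 1. ] rms 0.0008 mouth [ 0.5945 -0.2142  0.1818] ax [ 0.089  0.398 -0.913] grasp [ 0.5886 -0.2443  0.2685] t 29.82 F [-0.2  -0.15 -0.53] w 0.0399
t 29.82 grasp [ 0.5886 -0.2443  0.2685] yaw -102.68 F [-0.2  -0.15 -0.53] w 0.0399 -> shift mm [ 8.9  3.1 -3.5] turn -0.08
t 29.82 grasp [ 0.5886 -0.2443  0.2685] yaw -102.68 F [-0.2  -0.15 -0.53] w 0.0399 -> shift mm [ 7.8  3.2 84.1] turn -0.08
```

>>> {"name": "play_rows", "arguments": {
  "targets": [
    [[0.006,0.003,0.02,0],[0.006,0.003,0.04,0],[0.006,0.003,0.06,0],[0.006,0.003,0.075,0],[0.006,0.003,0.082,0]]
  ]
}}

```text
t: 30.45
eef_pos: [0.5843, -0.2497, 0.3445]
ee_rot: [3.14, -0.0, -1.792]
force: [-0.1, 0.2, -0.9]
width: 0.0399
```

```bash
python3 -c "
from fit import *
for k in range(2): m=hang('S',dist=.011);hang('S','top',dist=.011)
im,d=cams.grab_frame('side');u,v=proj('side',[.592,-.2148,.1])[0].astype(int)
cv2.imwrite('pics/g.png',cv2.resize(im[v-60:v+60,u-60:u+60,::-1],(600,600),interpolation=3));print(u,v,proj('side',[[.5926,-.2151,.085],m]))"
```

```text
S side 523 tilt 0.835 off mm [-48.9   1.9 -31. ] rms 0.0043 mouth [ 0.5723 -0.2934  0.0998] ax [-0.163 -0.723 -0.671] grasp [ 0.5842 -0.2496  0.185 ] t 30.5 F [-1.2  -0.94 -2.04] w 0.0398
S top 51 tilt 0.676 off mm [-9.  -4.8 -1. ] rms 0.0018 mouth [ 0.5776 -0.3012  0.1101] ax [-0.137 -0.61  -0.78 ] grasp [ 0.5843 -0.2497  0.1858] t 30.55 F [ 0.01  0.09 -0.62] w 0.0401
S side 513 tilt 0.83 off mm [-48.7   2.1 -31.4] rms 0.0042 mouth [ 0.5725 -0.2935  0.1005] ax [-0.162 -0.72  -0.675] grasp [ 0.5845 -0.2497  0.1865] t 30.6 F [-0.38  0.21  0.06] w 0.0397
S top 56 tilt 0.735 off mm [-11.6  -2.2  -1.4] rms 0.0023 mouth [ 0.575  -0.3027  0.1147] ax [-0.147 -0.654 -0.742] grasp [ 0.5846 -0.2497  0.187 ] t 30.65 F [-0.29 -0.02 -0.11] w 0.04
253 105 [[253.20022697 109.40684042]
 [268.67657246  92.11883997]]
```

View pics/g.png

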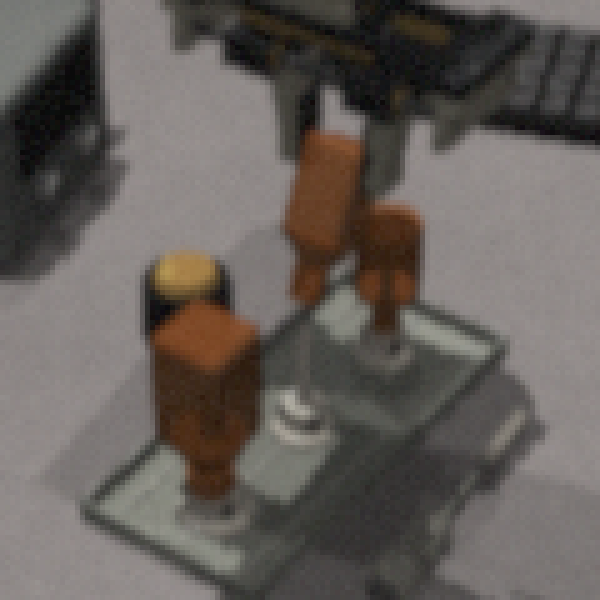

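```bash
sed -i "s/;p=P\[m\];*$/;X=lambda x,y,r:np.hypot(P[...,0]-x,P[...,1]-y)<r\n    if kind=='S': m\&=~(X(.615,-.122,.05)|(X(.572,-.304,.045)\&(P[...,2]<.125)))\n    p=P[m]/" fit.py; python3 -c "
from fit import *
for k in range(2): m=hang('S',dist=.005)
mv(.592,-.2148,.1,-102.6)"
```

```text
S side 381 tilt -0.503 off mm [ 9.6 -0.7 -0.1] rms 0.0011 mouth [ 0.5933 -0.2141  0.1031] ax [ 0.106  0.471 -0.876] grasp [ 0.5846 -0.2497  0.1872] t 30.75 F [ 0.09 -0.32  0.04] w 0.0397
S side 377 tilt -0.499 off mm [ 9.3 -0.4 -0.3] rms 0.0011 mouth [ 0.593  -0.2139  0.1026] ax [ 0.105  0.467 -0.878] grasp [ 0.5845 -0.2497  0.1872] t 30.8 F [ 0.32  0.14 -0.25] w 0.0401
t 30.8 grasp [ 0.5845 -0.2497  0.1872] yaw -102.68 F [ 0.32  0.14 -0.25] w 0.0401 -> shift mm [-35.7   0.5  87.2] turn -0.08
```

>>> {"name": "play_rows", "arguments": {
  "targets": [
    [[-0.001,0,0.009,0],[-0.001,0,0.018,0],[-0.001,0,0.026,0],[-0.007,0,0.0265,0],[-0.013,0,0.027,0]]
  ]
}}

```text
t: 31.42
eef_pos: [0.5873, -0.2367, 0.3184]
ee_rot: [3.142, -0.0, -1.792]
force: [0.0, -0.7, 0.6]
width: 0.0403
```

```bash
python3 -c "
from fit import *
for k in range(2): m=hang('S',dist=.005)
mv(.592,-.2148,.1,-102.6)"
```

```text
S side 356 tilt -0.379 off mm [10.  -0.1  1.1] rms 0.0011 mouth [ 0.5932 -0.2117  0.0714] ax [ 0.081  0.361 -0.929] grasp [ 0.5875 -0.2361  0.1595] t 31.48 F [ 0.72 -0.47 -1.65] w 0.0403
S side 358 tilt -0.355 off mm [ 8.2 -0.3  1.6] rms 0.001 mouth [ 0.5931 -0.2124  0.0711] ax [ 0.076  0.339 -0.938] grasp [ 0.5875 -0.2363  0.1596] t 31.52 F [-0.15  0.03 -1.21] w 0.0399
t 31.52 grasp [ 0.5875 -0.2363  0.1596] yaw -102.65 F [-0.15  0.03 -1.21] w 0.0399 -> shift mm [-22.    0.3  59.6] turn -0.05
```

>>> {"name": "play_rows", "arguments": {
  "targets": [
    [[-0.005,0,0.002,0],[-0.01,0,0.004,0],[-0.015,0,0.006,0],[-0.02,0,0.008,0],[-0.024,0,0.01,0]]
  ]
}}

```text
t: 32.15
eef_pos: [0.5926, -0.2132, 0.3083]
ee_rot: [3.142, 0.0, -1.792]
force: [-0.7, -0.9, 0.4]
width: 0.0398
```

```bash
python3 -c "
from fit import *
for k in range(2): m=hang('S',dist=.005)
mv(.594,-.207,.12,-102.6)"
```

```text
S side 325 tilt -0.103 off mm [ 7.6 -0.3  3.9] rms 0.0009 mouth [ 0.5933 -0.2112  0.0573] ax [ 0.022  0.1   -0.995] grasp [ 0.5926 -0.2129  0.1489] t 32.2 F [ 0.26  0.68 -1.02] w 0.0398
S side 319 tilt -0.091 off mm [ 6.8 -0.7  3.8] rms 0.0009 mouth [ 0.5936 -0.2117  0.0573] ax [ 0.02   0.089 -0.996] grasp [ 0.5925 -0.2131  0.1491] t 32.25 F [ 0.24 -0.41 -1.09] w 0.0399
t 32.25 grasp [ 0.5925 -0.2131  0.1491] yaw -102.67 F [ 0.24 -0.41 -1.09] w 0.0399 -> shift mm [-6.3 -0.1 29.1] turn -0.07
```

Working well, so I'll straighten the rest and lower 32 mm to the seat.

>>> {"name": "play_rows", "arguments": {
  "targets": [
    [[-0.003,0,0.005,0],[-0.006,0,0.011,0],[-0.006,0,0.017,0],[-0.006,0,0.023,0],[-0.006,0,0.028,0]]
  ]
}}

```text
t: 32.88
eef_pos: [0.5937, -0.2078, 0.2798]
ee_rot: [3.141, 0.0, -1.792]
force: [-0.4, 0.3, 0.3]
width: 0.0401
```

```bash
python3 -c "
from fit import *
for k in range(2): m=hang('S',dist=.005)"
```

```text
S side 311 tilt -0.032 off mm [ 7.1 -0.6  4.4] rms 0.001 mouth [ 0.5932 -0.2119  0.0286] ax [ 0.007  0.032 -0.999] grasp [ 0.5935 -0.2077  0.1201] t 32.92 F [ 0.18 -0.31 -1.35] w 0.0401
S side 309 tilt -0.025 off mm [ 6.8 -0.1  3.5] rms 0.0011 mouth [ 0.5926 -0.2122  0.0281] ax [ 0.005  0.024 -1.   ] grasp [ 0.5936 -0.2078  0.1206] t 32.98 F [ 0.27  0.18 -0.46] w 0.0398
```

>>> {"name": "play_rows", "arguments": {
  "targets": [
    [[0,0.0,0.002,0],[0,0,0.004,0],[0,0,0.006,0],[0,0,0.006,0],[0,0,0.006,0]]
  ]
}}

```text
t: 33.6
eef_pos: [0.5941, -0.2078, 0.2753]
ee_rot: [-3.14, -0.0, -1.792]
force: [-0.7, 0.4, 6.1]
width: 0.0401
```

```bash
python3 -c "
from fit import *
for k in range(2): m=hang('S',dist=.005)"
```

```text
S side 304 tilt -0.029 off mm [ 6.6 -0.4  6.2] rms 0.0011 mouth [ 0.5936 -0.2118  0.0266] ax [ 0.006  0.028 -1.   ] grasp [ 0.5941 -0.2078  0.1163] t 33.65 F [-1.13  0.74  6.28] w 0.0399
S side 302 tilt -0.022 off mm [ 6.5 -0.4  6.1] rms 0.0009 mouth [ 0.5935 -0.2123  0.0264] ax [ 0.005  0.021 -1.   ] grasp [ 0.5941 -0.2078  0.1163] t 33.7 F [0.12 0.96 6.17] w 0.0397
```

Seated, with +6 N. Releasing, lifting away and checking.

>>> {"name": "play_rows", "arguments": {
  "targets": [
    [[0,0.0,0,0],[0,0,0,0],[0,0,0,0],[0,0,-0.03,0],[0,0,-0.08,0]]
  ],
  "grip": 0
}}

```text
t: 34.33
eef_pos: [0.5933, -0.2076, 0.3532]
ee_rot: [3.137, -0.0, -1.792]
force: [1.4, 0.4, 0.6]
width: 0.0837
```

>>> {"name": "play_rows", "arguments": {
  "targets": [
    [[0,0,-0.05,0],[-0.05,0,-0.1,0],[-0.11,0.05,-0.1,0],[-0.17,0.1,-0.1,0],[-0.23,0.14,-0.1,0]]
  ]
}}

```text
t: 34.95
eef_pos: [0.5242, 0.0069, 0.4543]
ee_rot: [-3.141, 0.0, -1.793]
force: [1.0, 0.7, 1.2]
width: 0.0878
```

```bash
python3 - <<'E'
from fit import *
s=arm.get_state();print(s["t"],s["eef_pos"],s["width"])
im,d=cams.grab_frame("side");P=cloud("side",d)
for k,c,r in(('L',(.614,-.122),.045),('S',(.593,-.212),.035)):
    D=DIM[k];p=P[amber("side",im)&(d>0)&(np.hypot(P[...,0]-c[0],P[...,1]-c[1])<r)&(P[...,2]>.03)]
    def f(v):
        A=R.from_euler('xyz',v[3:]).as_matrix();q=(p-np.r_[v[:3]])@A;return np.stack([-q[:,2]+D[0],q[:,0],q[:,1]],1)
    o=min((least_squares(lambda v:sdf(f(v),D)/.003,[*c,.025,0,0,y],loss='soft_l1') for y in(-.2,.3,.7,1.1)),key=lambda o:o.cost).x
    print(k,len(p),"mouth",o[:3].round(4),"tilt",np.arccos(R.from_euler('xyz',o[3:]).as_matrix()[2,2]).round(3))
for n in("side","top"):
    cams.grab_frame(n)
    for q in("round_bottle","bottle_brush","jar","small_cap","large_cap","tip_cleaner"):print(n,q,[np.round(r["xyz"],3).tolist() for r in finder.find_in(n,q)[:2]])
u,v=230,150
cv2.imwrite('pics/i.png',cv2.resize(im[60:280,120:340,::-1],(600,600)))
E
```

```text
34.95 [0.5241902  0.00693552 0.45432458] 0.08779665120173015
L 604 mouth [ 0.6143 -0.1223  0.0264] tilt 0.01
S 334 mouth [ 0.5926 -0.2123  0.0268] tilt 0.014
side round_bottle [[0.71, 0.31, 0.005]]
side bottle_brush [[0.609, -0.103, 0.117], [0.482, -0.13, 0.018]]
side jar [[0.696, 0.204, 0.04]]
side small_cap [[0.49, 0.092, 0.017]]
side large_cap [[0.494, 0.306, 0.024]]
side tip_cleaner [[0.696, -0.262, 0.048]]
top round_bottle [[0.566, -0.294, 0.103]]
top bottle_brush [[0.485, -0.139, 0.016]]
top jar [[0.591, -0.207, 0.117], [0.567, -0.296, 0.105]]
top small_cap [[0.494, 0.089, 0.02]]
top large_cap []
top tip_cleaner [[0.689, -0.273, 0.042]]
```

View pics/i.png

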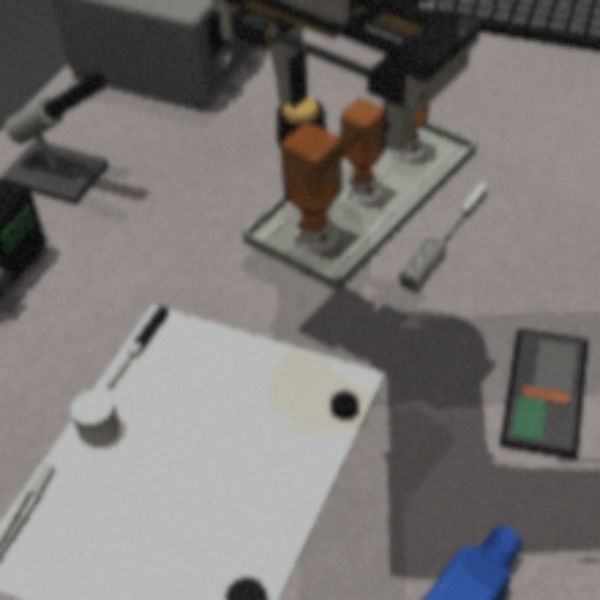

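Both bottles stand inverted on their pegs: large at crop (312,190), small at (362,145). The round bottle and the bench items are where they were. Handing in.

```bash
python3 -c "
from h import *
s=arm.get_state();print(s['t'],s['qd'].round(3),s['force'].round(1));print(job_done())"
```

```text
35.7 [ 0.006 -0.003  0.001 -0.    -0.001 -0.   ] [ 0.  -0.1 -0. ]
the job is handed in; nothing more can be done
None
```

Both square bottles are on their pegs, the large one on the thick peg and the small one on the free thin peg. I released them and handed in at 35.7 s; no verdict was reported.

**How:** I gripped each bottle lightly near its base and made small up-and-down moves until it swung mouth down. Then I set the mouth over the peg tip, moved sideways to straighten it against the peg, and lowered it until the wrist read about 6 N on the seat.

**Last checks:**

| | Large | Small |
|---|---|---|
| Tilt from upright | 0.01 rad | 0.014 rad |
| Mouth height above bench (seat is 25 mm) | 26.4 mm | 26.8 mm |
| Mouth to fitted peg axis, horizontally | about 3 mm | about 3 mm |

- **Other things:** the round bottle, brush, jar and small cap read within about 5 mm of where they started (round bottle top camera only, jar side only).
- **Gripper:** it was open and clear of everything.

**What went wrong or disagreed:**
- My first move was given in millimetres instead of metres. The per-row limit kept it harmless.
- The small bottle would not swing on its first grasp, so I laid it back on the mat and gripped it again.
- In the last check the networks gave some false hits (round bottle in the side view, jar in the top view). They also missed the large cap from above.
- I had no usable start reading for the tip cleaner, and I did not re-measure the tweezers or screwdriver. In the last picture they look unmoved.

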